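# Line up the laundry bottles by height

### The arm

A 7-joint arm with a two-finger parallel gripper is mounted at the origin on a cart in front of the work surface, level with it; the furniture and walls round the work are solid. World frame = base frame: x ahead of the robot, y to its left, z up, the work surface at z = 0. Lengths are in mm, angles in rad, forces in N, time in s.
With the tool pointing down it reaches from about 425 to 975 mm from the base axis. Payload 16.7 kg.
Tool frame: the origin (TCP) lies midway between the tips of the shut fingers; the grasp point (between the pads) lies 19 mm behind it; z points along the fingers, y is the line along which they close (so a half turn about z gives the same grasp; the last joint's range is limited). The gripper opens to 85 mm and grips with 20 to 120 N. Pads are 22 mm wide; open, the fingers measure 114 mm over their backs; the gripper's body (76 mm by 85 mm) begins 54 mm behind the grasp point. The pads swing forward as they close: fully open they stand 13 mm farther back than shut.
Start: joints at [1.185, 0.426, 0.074, 1.606, -0.034, 1.111, -0.067], TCP at [158.321, -656.132, 207.402] pointing down, gripper open.
Joint ranges: [-2.85, 2.85], [-0.5, 2.14], [-1.23, 1.37], [0.21, 2.46], [-1.02, 4.16], [0.16, 2.05], [-2.73, 2.73]. Speed limits (rad/s): [1.89, 1.89, 2.39, 2.39, 3.01, 3.01, 3.01].

### API

Orientations are given as a unit quaternion [w, x, y, z].
In Python, from plant import bot gives the robot as it stands. The module is installed in compiled form; this text tells all that it offers.
- The arm moves only by the tool jog_arm, never from a script. Its argument "commands" is a list of rows, each a list of 3 entries, a list of its own where there are three numbers: the turn, a rotation vector about the tool's x, y, z in rad, then the shift along the tool's x, y, z in cm, then the finger opening in cm, from 0 to 8.54. A call has 1 to 12 rows; each row shifts and turns the commanded pose from where the row before left it, along the tool's axes as they then stand; what a row does not reach is not made up. A row lasts 1/12 s, in which the tool goes at most 41.7 mm and 7.16 degrees, less where a joint would pass 70% of its speed; a pose out of reach is approached as far as the arm can. A call with a gripper value outside its range is refused whole. The fingers move at their own pace and stop on an object; the grip force is fixed at half the most. Time passes only in rows, so rows that do not move let the fingers close. It gives the time, the measured TCP pose, the force, the opening and the grip force at its end, in the units of the state.
- bot.get_state(): the state, without advancing time (a new reading comes with each control period).
- bot.grab_frame(name): name is "side" or "top" or "wrist"; returns (picture, depth): 480x640x3 uint8, red, green, blue; 480x640 float32, mm along the optical axis (not along the pixel's ray), 0 where there is no reading.
- bot.camera_info(name): a dict with "vfov" (degrees; the focal length in pixels is half the picture's height over the tangent of half this angle, whatever the lens; pixels are square), "cx", "cy" (the principal point, pixels), "dist" ([k1, k2, p1, p2, k3] as OpenCV has them; the pictures are not rectified), "xyz" and "orientation" of the camera in the world. Camera axes: x right, y down, z forward; pixel columns grow to the right and rows downward; lengths in mm; the calibration is good to about 2 mm. A picture is of the moment at which its call begins: read the wrist's pose just before it. camera_info takes no time and is no camera call; for the wrist camera it gives the pose at the moment of the call.
- bot.job_done(): hands the job in; it is judged then, once.
The state is a dict: "time": time; "joints": joint angles; "qvel": joint speeds; "joint_torque": joint torques, N m; "tcp_pos": TCP position; "tcp_rot": TCP orientation; "ft_force": force on the tool from outside, world axes, zero at the start; "torque": the same for the moment, N m; "opening": finger opening in mm; "finger_force": force on a finger pad.
Only numpy, scipy, OpenCV 4.12 (cv2) and the standard library are available. Lean on these libraries where they do the work, as an engineer would, in place of code of your own. Each camera call takes 0.05 s, during which the arm holds its last target. There are 200 camera calls.

### The job

Line up the dropper bottle, the white bottle, the dark blue bottle and the spray can on the drip tray in order of height, each standing upright in the middle of its own cork coaster: the tallest on the coaster next to the blue detergent jug, stepping down to the shortest at the far end. Leave the jug where it stands.

Things in the scene. Friction and masses are not known exactly. Their poses are not given: they have to be found in the camera images.
- dropper_bottle: Shortest of the four: small brown glass dropper bottle with a black rubber bulb, 102 mm tall; body 32 mm across up to z = 62 mm, collar 24 mm across up to 77 mm, bulb 12 mm across above. 70 g. The four start in a loose row in front of the tray, a 16 mm high matchbox and a 43 mm high spool among them. Origin: centre of its underside, z up its axis.
- white_bottle: Second shortest: slim white bottle with a red round cap, 164 mm tall; body 43 x 50 mm, cap 34 mm across from z = 134 to 164 mm. 0.28 kg. Origin: centre of its underside (cap on the same axis), z up.
- navy_bottle: Second tallest: slim dark blue bottle with a red round cap, 180 mm tall; body 47 x 56 mm, cap 32 mm across from z = 133 to 180 mm. 0.42 kg. Origin: centre of its underside (cap on the same axis), z up.
- spray_can: Tallest of the four: red round spray can, 198 mm tall in all; body 59 mm across up to its rounded shoulder that ends at z = 184 mm, spray nozzle 16 mm across on top. 0.25 kg. Origin: centre of its underside, z up its axis.
- jug: Big blue detergent jug with a red cap, 83 x 125 x 236 mm, 1 kg, loose; stands on the worktop just beyond one end of the tray (either end; a white and blue tub with lid stands at the other end). Not to be handled. Origin: centre of its underside.
- tray: Flat grey plastic drip tray, fixed, 100 mm (its x) by 430 mm (its y, along the row), lip 10 mm high, floor 6 mm thick; carries the row of four coasters. A fixed wall shelf hangs over the worktop from about 70 to 100 mm behind the back edge of the tray: keep the hand in front of it. Origin: centre of its underside, on the worktop, z up.
- coaster_a: One of four alike round cork coasters, fixed, 80 mm across, 4 mm thick, in a row about 105 mm apart along the tray (they may stand in any order). Origin: centre of its underside; its top, where a bottle stands, is 4 mm higher, 10 mm above the worktop.
- coaster_b: One of four alike round cork coasters, fixed, 80 mm across, 4 mm thick, in a row about 105 mm apart along the tray (they may stand in any order). Origin: centre of its underside; its top, where a bottle stands, is 4 mm higher, 10 mm above the worktop.
- coaster_c: One of four alike round cork coasters, fixed, 80 mm across, 4 mm thick, in a row about 105 mm apart along the tray (they may stand in any order). Origin: centre of its underside; its top, where a bottle stands, is 4 mm higher, 10 mm above the worktop.
- coaster_d: One of four alike round cork coasters, fixed, 80 mm across, 4 mm thick, in a row about 105 mm apart along the tray (they may stand in any order). Origin: centre of its underside; its top, where a bottle stands, is 4 mm higher, 10 mm above the worktop.

How it is judged (in metres and radians):
At the end, for the whole second after the job is handed in: All four stand upright (within 0.1 rad), released and at rest on the coasters, each within 15 mm of a coaster's centre, in the order spray can, dark blue bottle, white bottle, dropper bottle counted from the end of the tray where the jug stands; the jug is upright and within 30 mm of where it stood ((horizontal distance between dropper_bottle and coaster_a below 0.015 m or horizontal distance between dropper_bottle and coaster_b below 0.015 m or horizontal distance between dropper_bottle and coaster_c below 0.015 m or horizontal distance between dropper_bottle and coaster_d below 0.015 m) and z of dropper_bottle in the frame of tray between 0.005 and 0.015 m and angle between each of dropper_bottle, white_bottle, navy_bottle, spray_can, jug's own z axis and vertical below 0.1 rad and linear speed of each of dropper_bottle, white_bottle, navy_bottle, spray_can below 0.02 m/s and angular speed of each of dropper_bottle, white_bottle, navy_bottle, spray_can below 0.5 rad/s and contact force between the fingers and dropper_bottle below 0.2 N and (horizontal distance between white_bottle and coaster_a below 0.015 m or horizontal distance between white_bottle and coaster_b below 0.015 m or horizontal distance between white_bottle and coaster_c below 0.015 m or horizontal distance between white_bottle and coaster_d below 0.015 m) and z of white_bottle in the frame of tray between 0.005 and 0.015 m and contact force between the fingers and white_bottle below 0.2 N and (horizontal distance between navy_bottle and coaster_a below 0.015 m or horizontal distance between navy_bottle and coaster_b below 0.015 m or horizontal distance between navy_bottle and coaster_c below 0.015 m or horizontal distance between navy_bottle and coaster_d below 0.015 m) and z of navy_bottle in the frame of tray between 0.005 and 0.015 m and contact force between the fingers and navy_bottle below 0.2 N and (horizontal distance between spray_can and coaster_a below 0.015 m or horizontal distance between spray_can and coaster_b below 0.015 m or horizontal distance between spray_can and coaster_c below 0.015 m or horizontal distance between spray_can and coaster_d below 0.015 m) and z of spray_can in the frame of tray between 0.005 and 0.015 m and contact force between the fingers and spray_can below 0.2 N and distance of jug from where it was at the start of the episode below 0.03 m and ((y of each of jug, navy_bottle in the frame of tray above 0 m and y of dropper_bottle in the frame of tray between -0.21 and -0.105 m and y of white_bottle in the frame of tray between -0.105 and 0 m and y of navy_bottle in the frame of tray below 0.105 m and y of spray_can in the frame of tray between 0.105 and 0.21 m) or (y of each of jug, navy_bottle in the frame of tray below 0 m and y of spray_can in the frame of tray between -0.21 and -0.105 m and y of navy_bottle in the frame of tray above -0.105 m and y of white_bottle in the frame of tray between 0 and 0.105 m and y of dropper_bottle in the frame of tray between 0.105 and 0.21 m))); the robot touches nothing.
It fails at once if the jug is pushed away or tipped (distance of jug from where it was at the start of the episode above 0.03 m or angle between jug's own z axis and vertical above 0.3 rad).
It also fails if it takes over 109 s, if anything falls off the work surface, if the arm or the gripper's body presses on something with over 40 N, if the wrist force passes 120 N, or if a joint passes its speed limit or range.

## Working session

There is one attempt and no reset: what is moved stays moved. The work goes in short steps, Python scripts to look and compute and a tool call to move; the robot and the scene stay as the last step left them, time stands still between calls to the robot, and variables do not carry over. Pictures are saved under pics/ and viewed, at most 14 in all, crops included, and the job is handed in when it is done.

Besides the shell and the picture viewer there is one more tool, called after "Emit:" as name([rows], argument=value, ...), one row to a line, values as JSON. jog_arm: Moves the arm, as the interface text tells. Its arguments: {"type":"object","properties":{"commands":{"type":"array","items":{"type":"array"}}},"required":["commands"]}

```bash
mkdir -p pics; python3 - <<'E'
from plant import bot
import cv2,numpy as np
s=bot.get_state();print(s)
for n in("top","side"):
    p,d=bot.grab_frame(n);print(n,bot.camera_info(n));cv2.imwrite(f"pics/{n}0.png",p[:,:,::-1]);np.savez(f"{n}0.npz",p=p,d=d)
E
```

```text
{'time': 0.0, 'joints': array([ 1.18452192,  0.42671917,  0.07385024,  1.60661058, -0.03406433,
        1.11080228, -0.06710723]), 'qvel': array([-0.00134216, -0.00089635,  0.00058359,  0.00207701, -0.0016379 ,
       -0.00160028,  0.00061801]), 'joint_torque': array([-8.90568645e-04, -9.49842453e+01,  3.76048699e+00, -4.63512003e+01,
        1.91816065e-02,  1.01703394e-02, -3.78557081e-05]), 'tcp_pos': array([ 158.18896048, -655.74981047,  206.71758915]), 'tcp_rot': array([-6.25371295e-04,  9.93001545e-01,  1.18099628e-01, -1.37500107e-04]), 'ft_force': array([ 0.27786366, -0.55382849, -0.09357935]), 'torque': array([-0.04786354,  0.0095501 ,  0.0523947 ]), 'finger_force': 0.0, 'opening': 85.22552043701668}
top {'vfov': 50.451166343056755, 'cx': 314.52036027212375, 'cy': 239.46164461491904, 'dist': array([-0.06518118,  0.        ,  0.        ,  0.        ,  0.        ]), 'xyz': array([ 337.19969033,   13.59513972, 1336.1986977 ]), 'orientation': array([ 0.05815177, -0.7016127 ,  0.7088333 , -0.04374175])}
side {'vfov': 47.922204501348354, 'cx': 311.9184040297888, 'cy': 234.23584721169465, 'dist': array([-0.03768183,  0.        ,  0.        ,  0.        ,  0.        ]), 'xyz': array([143.60356755, 994.42928173, 677.08604523]), 'orientation': array([ 0.09995809, -0.15699253,  0.856816  , -0.4808618 ])}
```

View pics/top0.png

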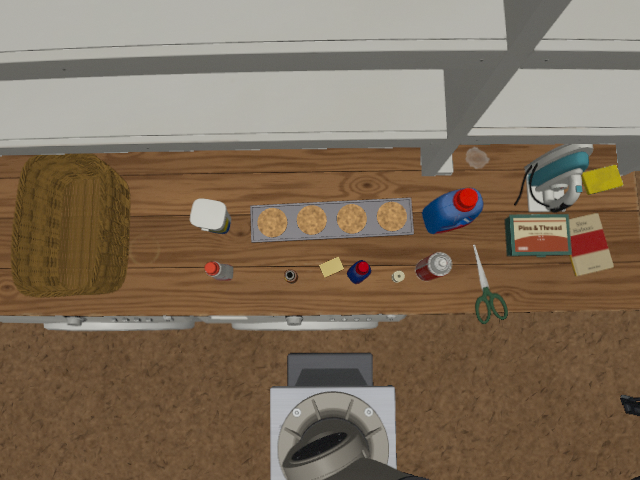

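View pics/side0.png

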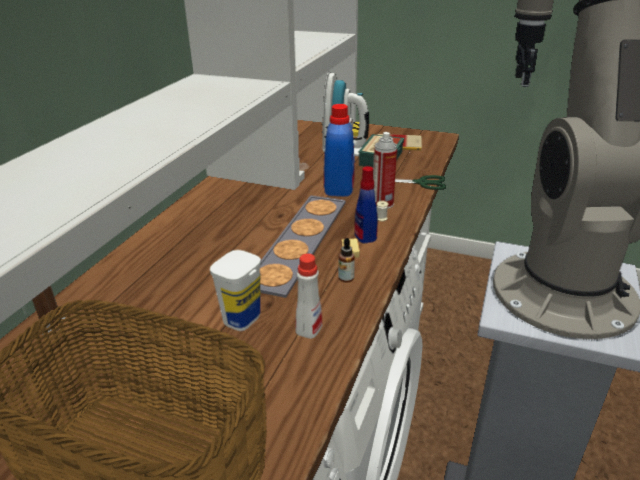

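The top view shows the jug at the right end (453,210) and coasters at (272,222), (311,219), (351,218) and (392,216). The row in front is white (212,268), dropper (290,276), matchbox (331,267), navy (362,268), spool (399,276) and spray can (433,265). The side view agrees with this and shows all four standing.

```bash
cat > h.py <<'E'
import numpy as np,cv2
from scipy.spatial.transform import Rotation as R
from plant import bot
def rot(q): return R.from_quat([q[1],q[2],q[3],q[0]]).as_matrix()
def rays(n,uv):
    c=bot.camera_info(n); f=240/np.tan(np.radians(c["vfov"]/2))
    K=np.array([[f,0,c["cx"]],[0,f,c["cy"]],[0,0,1]])
    u=cv2.undistortPoints(np.float64(uv).reshape(-1,1,2),K,c["dist"]).reshape(-1,2)
    return c["xyz"],np.c_[u,np.ones(len(u))]@rot(c["orientation"]).T
def onplane(n,uv,z):
    o,d=rays(n,uv); return (o+d*((z-o[2])/d[:,2])[:,None])[:,:2]
def cloud(n,depth):
    v,u=np.mgrid[:480,:640]; o,d=rays(n,np.c_[u.ravel(),v.ravel()])
    return (o+d*depth.reshape(-1,1)).reshape(480,640,3)
E
cat > m.py <<'E'
from h import *
z=np.load("top0.npz");P=cloud("top",z["d"]);hsv=cv2.cvtColor(z["p"],cv2.COLOR_RGB2HSV)
def box(a,b,c,d):
    m=np.zeros((480,640),bool);m[b:d,a:c]=1;return m
def rep(nm,m,pl):
    v,u=np.nonzero(m)
    if len(u)==0: print(nm,"none");return
    (cx,cy),r=cv2.minEnclosingCircle(np.c_[u,v].astype(np.float32))
    q=P[m];print(nm,len(u),"z",np.percentile(q[:,2],[10,50,90]).round(),"cloud mid",((q.min(0)+q.max(0))/2)[:2].round(1),"mean",q.mean(0)[:2].round(1),"ext",np.ptp(q,axis=0).round(),"ray",onplane("top",[[u.mean(),v.mean()]],pl).round(1))
for i,(a,b) in enumerate([(272,222),(311,219),(351,218),(392,216)]):
    m=box(a-19,b-20,a+20,b+20)&(hsv[...,0]<22)&(hsv[...,1]>90)&(hsv[...,2]>140); rep("coaster%d"%i,m,10)
Z=P[...,2]
rep("tray",box(240,190,425,250)&(hsv[...,1]<60)&(Z<30),10)
rep("spraytop",box(410,245,460,290)&(Z>190)&(Z<215),198)
rep("spraysh",box(410,245,460,290)&(Z>165)&(Z<215),180)
rep("navycap",box(340,250,380,290)&(Z>172),180)
rep("whitecap",box(195,255,240,285)&(Z>156),164)
rep("droptop",box(275,260,305,290)&(Z>90),102)
rep("dropcollar",box(275,260,305,290)&(Z>70)&(Z<90),77)
rep("dropall",box(275,260,305,290)&(Z>40),77)
rep("jug",box(415,180,490,240)&(Z>60),200)
rep("jugcap",box(415,180,490,240)&(Z>215),236)
rep("spool",box(388,265,410,288)&(Z>30),43)
rep("tub",box(180,190,240,245)&(Z>60),100)
rep("shelf",box(240,60,420,190)&(Z>100),100)
E
python3 m.py
```

```text
coaster0 677 z [ 6. 10. 13.] cloud mid [483.5 107.8] mean [577.3 152.1] ext [ 293.  188. 1337.] ray [[577.9 152.5]]
coaster1 685 z [ 6. 10. 13.] cloud mid [480.3  47.6] mean [582.8  48. ] ext [ 286.   77. 1333.] ray [[583.4  48.1]]
coaster2 686 z [ 6. 10. 13.] cloud mid [585.1 -58.4] mean [585.3 -58. ] ext [78. 77. 20.] ray [[585.2 -58. ]]
coaster3 682 z [ 6. 10. 13.] cloud mid [483. -95.] mean [ 588.5 -162.6] ext [ 292.  217. 1335.] ray [[ 590.2 -163.9]]
tray 3171 z [ 3.  7. 11.] cloud mid [582.6 -21.1] mean [581.5  -4.5] ext [114. 465.  21.] ray [[580.8  -4.6]]
spraytop 42 z [193. 196. 199.] cloud mid [ 447.3 -251.6] mean [ 447.2 -250.4] ext [16. 16. 11.] ray [[ 447. -250.]]
spraysh 326 z [166. 176. 194.] cloud mid [ 447.9 -251.3] mean [ 446.6 -248.8] ext [53. 51. 37.] ray [[ 446.3 -248.2]]
navycap 98 z [176. 179. 183.] cloud mid [394.8 -35.5] mean [435.5 -67.8] ext [ 115.   98. 1162.] ray [[440.7 -71.7]]
whitecap 120 z [160. 163. 167.] cloud mid [397.5 155. ] mean [439.3 268.1] ext [ 121.  283. 1180.] ray [[444.9 280.1]]
droptop 30 z [  94.   98. 1336.] cloud mid [387.6  59.9] mea
[... 176 characters left out ...]
ll 149 z [57. 71. 98.] cloud mid [392.9  65.2] mean [427.   96.7] ext [ 111.  103. 1295.] ray [[430.6  99.6]]
jug 1829 z [ 87. 177. 235.] cloud mid [ 480.9 -174. ] mean [ 573.4 -287.5] ext [ 287.  375. 1276.] ray [[ 569.3 -282.3]]
jugcap 347 z [227. 235. 239.] cloud mid [ 473.4 -156.3] mean [ 576.  -288.6] ext [ 272.  340. 1121.] ray [[ 585.5 -301.2]]
spool 94 z [39. 42. 46.] cloud mid [389.7 -86.7] mean [ 428.5 -171.5] ext [ 105.  201. 1306.] ray [[ 429.5 -173.2]]
tub 1049 z [122. 129. 132.] cloud mid [478.  176.1] mean [573.9 290.4] ext [ 282.  325. 1276.] ray [[581.6 299.5]]
shelf 15957 z [299. 304. 624.] cloud mid [599.1   1.1] mean [759.   1.] ext [ 524.  398. 1092.] ray [[867.5  -2.1]]
```

```bash
sed -i 's/^def rep(nm,m,pl):/&\n    m=m\&(z["d"]>0)/' m.py; cat >> m.py <<'E'
q=P[box(415,180,490,240)&(Z>60)&(z["d"]>0)&(Z<300)]
for a in range(60,240,30):
    s=q[(q[:,2]>a)&(q[:,2]<a+30)]; print("jug z",a,s.min(0)[:2].round(),s.max(0)[:2].round())
q=P[box(240,60,420,190)&(Z>150)&(Z<400)&(z["d"]>0)];print("shelf minx",np.percentile(q[:,0],[0.1,1,5]),q[:,2].min())
E
python3 m.py
```

```text
coaster0 675 z [ 6. 10. 13.] cloud mid [584.9 158.4] mean [578.1 152.5] ext [90. 87. 19.] ray [[577.9 152.5]]
coaster1 683 z [ 6. 10. 13.] cloud mid [583.8  47.6] mean [583.5  48.1] ext [79. 77. 15.] ray [[583.4  48.1]]
coaster2 686 z [ 6. 10. 13.] cloud mid [585.1 -58.4] mean [585.3 -58. ] ext [78. 77. 20.] ray [[585.2 -58. ]]
coaster3 677 z [ 6. 10. 13.] cloud mid [ 590.6 -164.7] mean [ 590.4 -163.9] ext [76. 78. 17.] ray [[ 590.3 -163.8]]
tray 3171 z [ 3.  7. 11.] cloud mid [582.6 -21.1] mean [581.5  -4.5] ext [114. 465.  21.] ray [[580.8  -4.6]]
spraytop 42 z [193. 196. 199.] cloud mid [ 447.3 -251.6] mean [ 447.2 -250.4] ext [16. 16. 11.] ray [[ 447. -250.]]
spraysh 326 z [166. 176. 194.] cloud mid [ 447.9 -251.3] mean [ 446.6 -248.8] ext [53. 51. 37.] ray [[ 446.3 -248.2]]
navycap 92 z [176. 179. 182.] cloud mid [441.9 -73.3] mean [441.9 -73.1] ext [21. 23. 13.] ray [[441.8 -73. ]]
whitecap 114 z [160. 163. 166.] cloud mid [444.7 282.2] mean [444.7 281.5] ext [26. 28. 13.] ray [[444.6 281.3]]
droptop 24 z [ 94.  97. 102.] cloud mid [431.8 101.2] mean [432.2 101.1] ext [12. 10. 
[... 411 characters left out ...]
-304.9] mean [ 587.6 -303.2] ext [42. 43. 26.] ray [[ 587.  -302.5]]
spool 93 z [39. 42. 46.] cloud mid [ 429.2 -173.9] mean [ 429.5 -173.5] ext [26. 26. 21.] ray [[ 429.5 -173.4]]
tub 1037 z [122. 129. 132.] cloud mid [578.6 296.4] mean [576.6 293.6] ext [80. 84. 77.] ray [[581.6 299.6]]
shelf 15855 z [299. 304. 622.] cloud mid [779.2   1.1] mean [761.8   0.9] ext [163. 398. 412.] ray [[867.9  -2.1]]
jug z 60 [ 541. -360.] [ 610. -244.]
jug z 90 [ 543. -359.] [ 615. -245.]
jug z 120 [ 545. -360.] [ 611. -246.]
jug z 150 [ 548. -362.] [ 625. -251.]
jug z 180 [ 554. -351.] [ 617. -261.]
jug z 210 [ 566. -326.] [ 612. -280.]
shelf minx [698.93698685 699.61748529 700.45032873] 244.5089621966797
```

Emit:
jog_arm([
  [[0,0,0.079],[0,0,-1.8],8.5],
  [[0,0,0.079],[0,0,-1.8],8.5],
  [[0,0,0.079],[0,0,-1.8],8.5],
  [[0,0,0],[2.0,-2.8,0],8.5],
  [[0,0,0],[2.0,-2.8,0],8.5],
  [[0,0,0],[2.0,-2.8,0],8.5],
  [[0,0,0],[2.0,-2.8,0],8.5],
  [[0,0,0],[2.0,-2.8,0],8.5],
  [[0,0,0],[2.0,-2.8,0],8.5],
  [[0,0,0],[2.0,-2.8,0],8.5],
  [[0,0,0],[2.0,-2.8,0],8.5],
  [[0,0,0],[2.0,-2.8,0],8.5],
])

```text
time: 1.1
tcp_pos: [338.9, -402.6, 261.3]
tcp_rot: [-0.0, 1.0, -0.0, -0.0]
ft_force: [1.2, -0.8, 0.2]
opening: 84.8
finger_force: 0.0
```

Emit:
jog_arm([
  [[0,0,0],[2.18,-3.05,0],8.5],
  [[0,0,0],[2.18,-3.05,0],8.5],
  [[0,0,0],[2.18,-3.05,0],8.5],
  [[0,0,0],[2.18,-3.05,0],8.5],
  [[0,0,0],[2.18,-3.05,0],8.5],
  [[0,0,0],[0,0,0],8.5],
  [[0,0,0],[0,0,0],8.5],
])

```text
time: 1.68
tcp_pos: [448.4, -249.8, 261.2]
tcp_rot: [-0.0, 1.0, 0.002, -0.0]
ft_force: [-0.8, -0.6, -1.0]
opening: 85.3
finger_force: 0.0
```

```bash
python3 - <<'E'
from h import *
print(bot.get_state()["tcp_pos"])
p,d=bot.grab_frame("wrist");c=bot.camera_info("wrist");print(c)
cv2.imwrite("pics/w1.png",p[:,:,::-1])
P=cloud("wrist",d);m=(d>0)&(np.hypot(P[...,0]-447,P[...,1]+250)<45)
for a,b in((60,185),(160,178),(187,205)):
    q=P[m&(P[...,2]>a)&(P[...,2]<b)]
    if len(q):print(a,len(q),q.min(0).round(1),q.max(0).round(1))
E
```

```text
[ 448.36781914 -249.80458874  261.19008998]
{'vfov': 64.51478523835966, 'cx': 314.40283984761743, 'cy': 239.43554776380967, 'dist': array([-0.0659244,  0.       ,  0.       ,  0.       ,  0.       ]), 'xyz': array([ 512.94256103, -252.15502569,  428.47141543]), 'orientation': array([ 0.09189346,  0.7012968 , -0.70082919, -0.09261122])}
60 4900 [ 420.3 -280.3   60. ] [ 476.5 -224.4  185. ]
160 2816 [ 420.3 -279.2  160.1] [ 474.7 -225.2  178. ]
187 574 [ 440.2 -260.6  187.7] [ 455.8 -243.9  200.2]
```

View pics/w1.png

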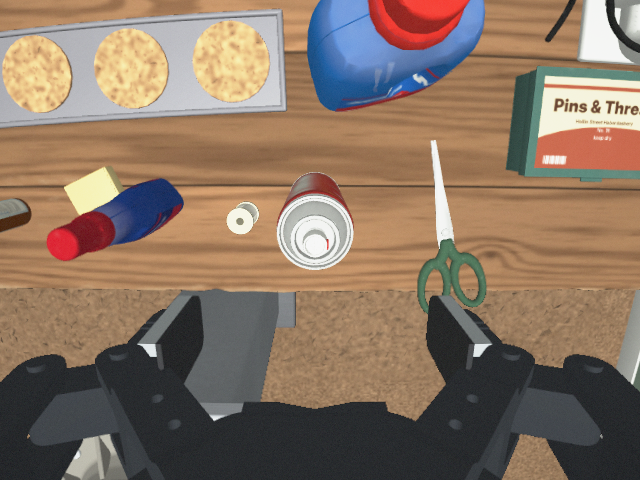

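The wrist view puts the can at (315,243), with its nozzle centred between the fingers and the jug clear of them. The can is at (448,-252). Next: descend and grip.

Emit:
jog_arm([
  [[0,0,0],[0,0.2,2.2],8.5],
  [[0,0,0],[0,0,2.2],8.5],
  [[0,0,0],[0,0,2.2],8.5],
  [[0,0,0],[0,0,2.2],8.5],
  [[0,0,0],[0,0,2.2],8.5],
  [[0,0,0],[0,0,2.2],8.5],
  [[0,0,0],[0,0,0],8.5],
  [[0,0,0],[0,0,0],4],
  [[0,0,0],[0,0,0],4],
  [[0,0,0],[0,0,0],4],
  [[0,0,0],[0,0,0],4],
  [[0,0,0],[0,0,0],4],
])

```text
time: 2.73
tcp_pos: [448.7, -254.2, 131.5]
tcp_rot: [0.001, 1.0, -0.0, 0.002]
ft_force: [-0.3, 1.7, 8.3]
opening: 48.4
finger_force: 57.9
```

Emit:
jog_arm([
  [[0,0,0],[0,0,0],4],
  [[0,0,0],[0,0,0],4],
])

```text
time: 2.9
tcp_pos: [448.7, -254.2, 131.5]
tcp_rot: [0.001, 1.0, -0.0, 0.002]
ft_force: [-0.0, 1.7, 9.5]
opening: 48.7
finger_force: 57.8
```

```bash
python3 - <<'E'
from h import *
print(bot.get_state())
p,d=bot.grab_frame("side");cv2.imwrite("pics/s1.png",cv2.resize(p[60:260,280:480,::-1],(600,600)))
E
```

```text
{'time': 2.9, 'joints': array([ 0.55277922,  0.26201871, -0.18772466,  2.02738967,  0.06437709,
        0.85417948, -1.24199231]), 'qvel': array([-1.08775752e-03, -3.40515623e-04, -1.04991417e-03, -5.79981700e-04,
        7.09442611e-05, -1.73010264e-03,  1.42632111e-03]), 'joint_torque': array([ 5.76109830e-01, -6.53169608e+01, -1.88082880e-01, -3.62898731e+01,
        3.35491095e-01, -2.85836784e-01,  1.34958891e-02]), 'tcp_pos': array([ 448.68406193, -254.23598164,  131.48029905]), 'tcp_rot': array([ 6.99999238e-04,  9.99998511e-01, -1.81687348e-04,  1.56710371e-03]), 'ft_force': array([-6.83972317e-03,  1.66154158e+00,  9.47546414e+00]), 'torque': array([0.342283  , 0.12275851, 0.01184268]), 'finger_force': 57.81490098685026, 'opening': 48.72621906765185}
```

View pics/s1.png

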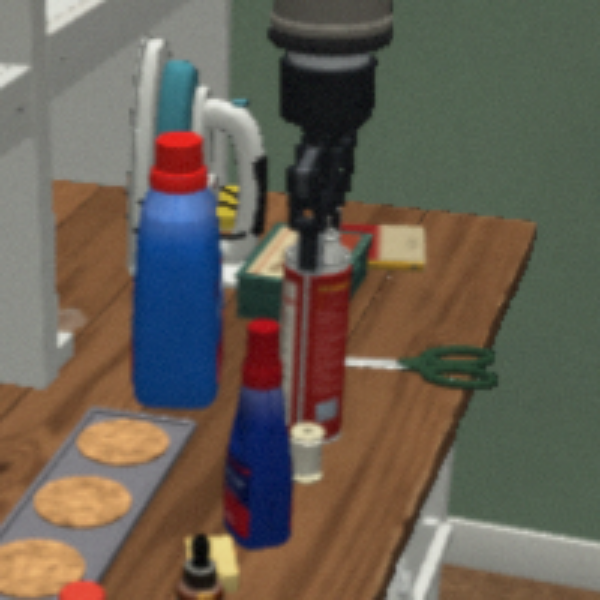

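The crop shows the near finger ending at about (308,270) in the crop, or (383,150) in full frame, near the can's shoulder. The opening is only 48 mm, so the grip is on the slope. I'll check the tip height.

```bash
python3 - <<'E'
from h import *
o,d=rays("side",[[383,150],[388,147],[380,205],[392,135],[386,148]])
for dd,y in zip(d,[-220,-225,-225,-225,-225]):
    t=(y-o[1])/dd[1];print((o+dd*t).round(1))
p,d=bot.grab_frame("side");P=cloud("side",d)
m=(d>0)&(np.hypot(P[...,0]-448,P[...,1]+252)<60)
dark=m&(p.max(2)<60)
v,u=np.nonzero(dark);k=np.argsort(-v)[:12];print(np.c_[u[k],v[k],P[dark][k].round(0)])
p,d=bot.grab_frame("wrist");P=cloud("wrist",d);m=(d>0)&(np.hypot(P[...,0]-448,P[...,1]+252)<45)
for a in range(60,210,10):
    q=P[m&(P[...,2]>a)&(P[...,2]<a+10)]
    if len(q):print(a,len(q),q.min(0).round(1),q.max(0).round(1))
E
```

```text
[ 443.7 -220.   165.1]
[ 432.8 -225.   172.5]
[ 445.5 -225.     9.3]
[ 424.5 -225.   204.5]
[ 437.6 -225.   169.2]
[[ 373.  162.  474. -242.  120.]
 [ 384.  149.  440. -214.  170.]
 [ 383.  149.  443. -218.  169.]
 [ 382.  149.  447. -222.  167.]
 [ 381.  149.  448. -216.  169.]
 [ 380.  149.  451. -220.  167.]
 [ 384.  148.  440. -216.  172.]
 [ 385.  148.  440. -223.  170.]
 [ 380.  148.  451. -217.  171.]
 [ 383.  148.  442. -213.  173.]
 [ 382.  148.  445. -216.  172.]
 [ 381.  148.  448. -218.  170.]]
60 158 [ 461.3 -276.6   60.1] [ 477.5 -226.6   69.9]
70 184 [ 460.6 -276.1   70.1] [ 477.4 -226.6   80. ]
80 211 [ 460.8 -277.    80.1] [ 477.5 -227.    90. ]
90 236 [ 460.5 -278.1   90. ] [ 477.6 -227.2  100. ]
100 278 [ 462.8 -277.5  100. ] [ 477.6 -228.7  110. ]
110 315 [ 461.6 -278.3  110. ] [ 477.7 -228.3  120. ]
120 376 [ 461.2 -278.6  120. ] [ 477.8 -228.3  130. ]
130 441 [ 461.3 -278.9  130. ] [ 477.7 -228.5  140. ]
140 529 [ 461.5 -279.6  140. ] [ 478. -229.  150.]
150 1297 [ 457.  -282.4  150. ] [ 478.  -227.7  160. ]
160 4937 [ 423.2 -292.2  160. ] [ 476.5 -217.7  170. ]
170 6343 [ 433.  -292.8  170. ] [ 471.  -217.1  180. ]
180 4231 [ 434. -293.  180.] [ 466.4 -217.   190. ]
190 4434 [ 437.3 -296.1  190. ] [ 461.3 -212.8  200. ]
200 2494 [ 436.  -296.4  200. ] [ 462.9 -208.3  210. ]
```

Emit:
jog_arm([
  [[0,0,0],[0,0,0],8.5],
  [[0,0,0],[0,0,0],8.5],
  [[0,0,0],[0,0,0],8.5],
  [[0,0,0],[0,0,0],8.5],
  [[0,0,0],[0,0,0],8.5],
])

```text
time: 3.47
tcp_pos: [447.4, -253.8, 129.5]
tcp_rot: [0.0, 1.0, -0.0, 0.0]
ft_force: [0.7, 0.1, -0.2]
opening: 85.2
finger_force: 0.0
```

```bash
python3 - <<'E'
from h import *
s=bot.get_state();print(s["tcp_pos"],s["opening"],s["ft_force"])
p,d=bot.grab_frame("side");P=cloud("side",d)
q=P[(d>0)&(np.hypot(P[...,0]-448,P[...,1]+252)<75)&(p.max(2)<60)&(P[...,2]>125)]
for a in range(120,240,10):
    k=q[(q[:,2]>a)&(q[:,2]<a+10)]
    if len(k):print(a,len(k),k.min(0).round(),k.max(0).round())
cv2.imwrite("pics/s2.png",cv2.resize(p[90:190,330:430,::-1],(400,400)))
p,d=bot.grab_frame("wrist");cv2.imwrite("pics/w2.png",p[:,:,::-1]);P=cloud("wrist",d);m=(d>0)&(np.hypot(P[...,0]-448,P[...,1]+252)<75)
for a in range(110,210,10):
    q=P[m&(P[...,2]>a)&(P[...,2]<a+10)]
    if len(q):print(a,len(q),q.min(0).round(1),q.max(0).round(1))
a=cv2.imread("pics/w2.png");b=cv2.imread("pics/s2.png");c=np.zeros((400,800,3),np.uint8);c[:300,:400]=cv2.resize(a,(400,300));c[:,400:]=b;cv2.imwrite("pics/c2.png",c)
E
```

```text
[ 447.42677903 -253.76744572  129.54059157] 85.15708748041982 [ 0.73556795  0.11459827 -0.19562726]
130 1 [ 473. -238.  135.] [ 473. -238.  135.]
170 27 [ 435. -302.  172.] [ 452. -196.  180.]
180 44 [ 436. -301.  180.] [ 452. -195.  190.]
190 42 [ 434. -302.  190.] [ 450. -193.  200.]
200 36 [ 434. -306.  200.] [ 449. -193.  209.]
210 51 [ 431. -324.  211.] [ 455. -179.  220.]
220 82 [ 429. -318.  220.] [ 456. -177.  230.]
230 62 [ 428. -324.  230.] [ 454. -178.  240.]
110 339 [ 460.2 -277.2  110.1] [ 477.2 -226.4  119.9]
120 400 [ 459.9 -277.3  120. ] [ 477.2 -227.   130. ]
130 466 [ 460.3 -277.1  130. ] [ 477.2 -226.5  140. ]
140 569 [ 459.7 -277.4  140. ] [ 477.3 -226.9  150. ]
150 1426 [ 452.4 -279.3  150. ] [ 477.3 -223.5  160. ]
160 5573 [ 423.9 -297.5  160. ] [ 475.9 -209.6  170. ]
170 6694 [ 436.2 -310.3  170. ] [ 470.  -198.4  180. ]
180 4793 [ 433.  -310.8  180. ] [ 465.3 -197.8  190. ]
190 4938 [ 436.6 -310.8  190. ] [ 459.4 -197.7  200. ]
200 1757 [ 443.4 -320.1  200. ] [ 461.1 -190.7  210. ]
```

View pics/c2.png

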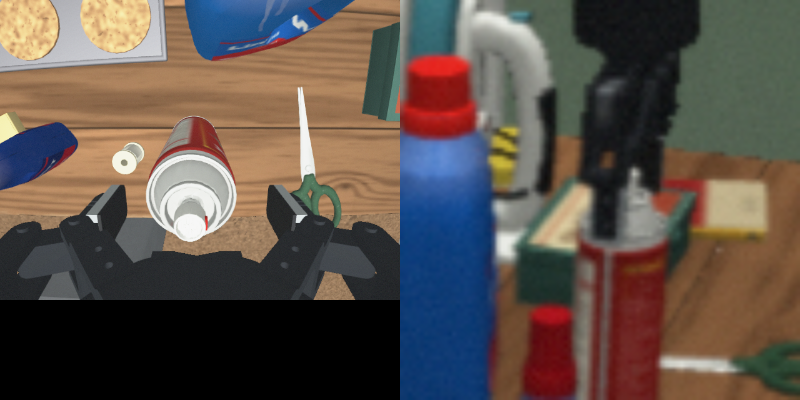

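The fingertips sit about 40 mm above the reported TCP when open and about 28 mm above it when nearly shut. The palm still has plenty of clearance over the nozzle, so I'll go 25 mm lower and grip the cylinder.

Emit:
jog_arm([
  [[0,0,0],[0,-0.2,0.9],8.5],
  [[0,0,0],[0,0,0.9],8.5],
  [[0,0,0],[0,0,0.7],8.5],
  [[0,0,0],[0,0,0],8.5],
  [[0,0,0],[0,0,0],5],
  [[0,0,0],[0,0,0],5],
  [[0,0,0],[0,0,0],5],
  [[0,0,0],[0,0,0],5],
  [[0,0,0],[0,0,0],5],
  [[0,0,0],[0,0,0],5],
])

```text
time: 4.4
tcp_pos: [447.9, -251.8, 105.0]
tcp_rot: [0.0, 1.0, -0.0, 0.001]
ft_force: [0.4, 1.7, 5.0]
opening: 54.3
finger_force: 64.1
```

```bash
cat > tip.py <<'E'
from h import *
import sys
s=bot.get_state();x,y,z=s["tcp_pos"];print(s["tcp_pos"],s["opening"],s["ft_force"],s["finger_force"])
p,d=bot.grab_frame("side");P=cloud("side",d)
m=(d>0)&(np.hypot(P[...,0]-x,P[...,1]-y)<75)&(P[...,2]>z-30)
for nm,mm in(("dark",m&(p.max(2)<60)),("other",m&(p.max(2)>=60))):
    q=P[mm]
    for a in range(int(z)-30,int(z)+120,10):
        k=q[(q[:,2]>a)&(q[:,2]<a+10)]
        if len(k):print(nm,a,len(k),k.min(0).round(),k.max(0).round())
cv2.imwrite(sys.argv[1],cv2.resize(p[90:240,300:500,::-1],(800,600)))
E
python3 tip.py pics/s3.png
```

```text
[ 447.94492642 -251.76668955  104.97571076] 54.26819041976992 [0.41414388 1.71589385 5.01668584] 64.06872693565674
dark 124 1 [ 474. -241.  134.] [ 474. -241.  134.]
dark 134 7 [ 439. -243.  136.] [ 475. -211.  143.]
dark 144 22 [ 439. -219.  145.] [ 451. -205.  153.]
dark 154 23 [ 438. -219.  154.] [ 451. -207.  164.]
dark 164 21 [ 434. -292.  164.] [ 452. -207.  174.]
dark 174 31 [ 431. -305.  179.] [ 455. -192.  184.]
dark 184 66 [ 432. -312.  184.] [ 456. -187.  194.]
dark 194 48 [ 428. -307.  194.] [ 455. -188.  204.]
dark 204 73 [ 428. -316.  204.] [ 455. -185.  214.]
dark 214 76 [ 427. -313.  214.] [ 462. -181.  224.]
other 74 71 [ 419. -254.   75.] [ 470. -218.   84.]
other 84 77 [ 419. -253.   84.] [ 471. -220.   94.]
other 94 76 [ 418. -250.   94.] [ 472. -219.  104.]
other 104 81 [ 418. -255.  104.] [ 472. -218.  114.]
other 114 92 [ 417. -255.  114.] [ 474. -217.  124.]
other 124 73 [ 418. -249.  124.] [ 474. -218.  134.]
other 134 71 [ 418. -250.  134.] [ 470. -212.  144.]
other 144 62 [ 417. -253.  144.] [ 471. -210.  154.]
other 154 71 [ 417. -263.  154.] [ 472. -214.  164.]
other 164 57 [ 420. -290.  164.] [ 456. -213.  174.]
other 174 38 [ 428. -284.  174.] [ 457. -193.  184.]
other 184 11 [ 433. -255.  184.] [ 458. -189.  193.]
other 194 9 [ 431. -245.  196.] [ 457. -188.  203.]
other 204 7 [ 433. -229.  204.] [ 457. -186.  211.]
other 214 2 [ 457. -188.  214.] [ 457. -187.  221.]
```

View pics/s3.png

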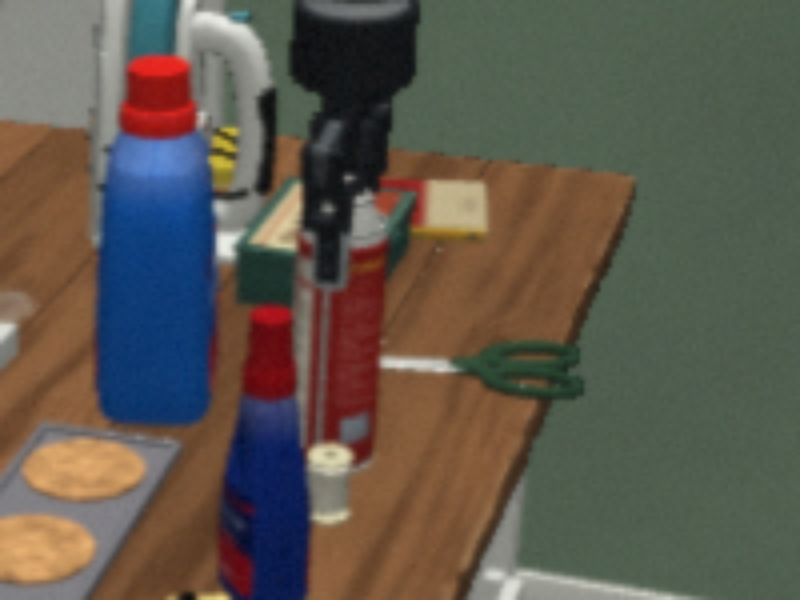

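The fingers now sit on the cylindrical body at z ≈ 140–160, below the shoulder at (340,240), and the palm is well clear. Lift test next.

Emit:
jog_arm([
  [[0,0,0],[0,0,-1],5],
  [[0,0,0],[0,0,-1],5],
  [[0,0,0],[0,0,-1],5],
  [[0,0,0],[0,0,-1],5],
  [[0,0,0],[0,0,0],5],
  [[0,0,0],[0,0,0],5],
])

```text
time: 4.95
tcp_pos: [447.8, -252.0, 145.3]
tcp_rot: [0.0, 1.0, -0.0, 0.001]
ft_force: [0.0, -0.9, -2.7]
opening: 54.1
finger_force: 64.0
```

```bash
python3 tip.py pics/s4.png|head -8
```

```text
[ 447.80960134 -251.95474896  145.26217226] 54.056908538983414 [ 0.03138407 -0.85286826 -2.71858044] 64.01999506226275
dark 175 6 [ 439. -219.  182.] [ 450. -211.  184.]
dark 185 26 [ 438. -220.  186.] [ 451. -207.  195.]
dark 195 25 [ 439. -221.  196.] [ 450. -207.  205.]
dark 205 17 [ 437. -215.  206.] [ 451. -208.  215.]
dark 215 35 [ 432. -308.  215.] [ 454. -192.  225.]
dark 225 65 [ 432. -310.  225.] [ 456. -186.  235.]
dark 235 66 [ 428. -311.  235.] [ 456. -186.  245.]
```

View pics/s4.png

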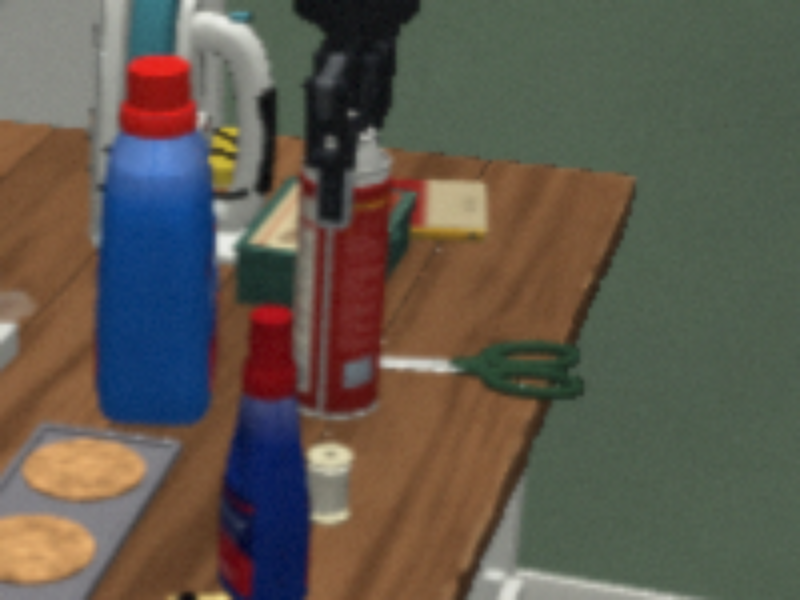

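The can is lifted 40 mm, upright and firmly held, with its base at (340,410). I'll carry it around the jug to its coaster.

Emit:
jog_arm([
  [[0,0,0],[0,0,-1.5],5],
  [[0,0,0],[0,0,-1.5],5],
  [[0,0,0],[1,-1.8,0],5],
  [[0,0,0],[1,-1.8,0],5],
  [[0,0,0],[1,-1.8,0],5],
  [[0,0,0],[1,-1.8,0],5],
  [[0,0,0],[2.05,-0.32,0],5],
  [[0,0,0],[2.05,-0.32,0],5],
  [[0,0,0],[2.05,-0.32,0],5],
  [[0,0,0],[2.05,-0.32,0],5],
  [[0,0,0],[2.05,-0.32,0],5],
  [[0,0,0],[0,0,0],5],
])

```text
time: 6.0
tcp_pos: [592.8, -162.2, 173.4]
tcp_rot: [-0.001, 1.0, 0.001, 0.0]
ft_force: [-1.5, 1.5, -2.2]
opening: 54.7
finger_force: 64.2
```

Emit:
jog_arm([
  [[0,0,0],[0,0,1.5],5],
  [[0,0,0],[0,0,1.5],5],
  [[0,0,0],[0,0,1.3],5],
  [[0,0,0],[0,0,1],5],
  [[0,0,0],[0,0,0],5],
  [[0,0,0],[0,0,0],5],
])

```text
time: 6.5
tcp_pos: [589.6, -163.7, 121.0]
tcp_rot: [-0.0, 1.0, -0.0, -0.001]
ft_force: [0.1, -0.4, -1.9]
opening: 54.5
finger_force: 64.1
```

```bash
python3 - <<'E'
from h import *
print(bot.get_state()["tcp_pos"])
p,d=bot.grab_frame("side");cv2.imwrite("pics/s5.png",cv2.resize(p[130:280,230:430,::-1],(800,600)))
E
```

```text
[ 589.59958356 -163.6803776   120.96527522]
```

View pics/s5.png

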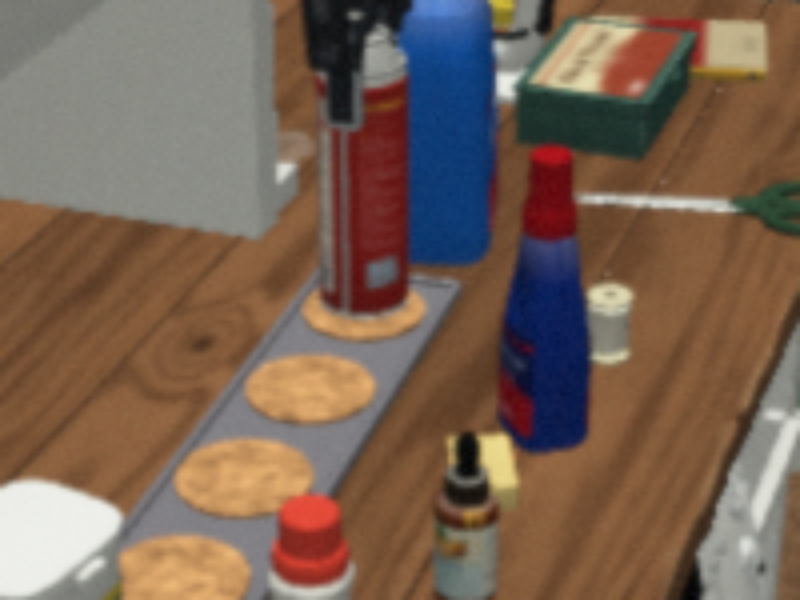

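The can hangs upright over the end coaster, centred at (365,310). Lower, release, rise.

Emit:
jog_arm([
  [[0,0,0],[0,0,0.4],5],
  [[0,0,0],[0,0,0.2],5],
  [[0,0,0],[0,0,0],5],
  [[0,0,0],[0,0,0],8],
  [[0,0,0],[0,0,0],8],
  [[0,0,0],[0,0,0],8],
  [[0,0,0],[0,0,-1],8],
  [[0,0,0],[0,0,-2],8],
  [[0,0,0],[0,0,-2.5],8],
  [[0,0,0],[0,0,-2.5],8],
  [[0,0,0],[0,0,-2.5],8],
  [[0,0,0],[0,0,0],8],
])

```text
time: 7.55
tcp_pos: [592.2, -164.1, 226.5]
tcp_rot: [0.001, 1.0, -0.0, 0.004]
ft_force: [0.7, 0.2, 0.6]
opening: 79.6
finger_force: 0.0
```

Emit:
jog_arm([
  [[0,0,0],[-2.95,-1.8,0],8],
  [[0,0,0],[-2.95,-1.8,0],8],
  [[0,0,0],[-2.95,-1.8,0],8],
  [[0,0,0],[-2.95,-1.8,0],8],
  [[0,0,0],[-2.95,-1.8,0],8],
  [[0,0,0],[0,0,0],8],
  [[0,0,0],[0,0,0],8],
])

```text
time: 8.13
tcp_pos: [441.9, -73.2, 221.7]
tcp_rot: [0.0, 1.0, 0.0, 0.001]
ft_force: [0.9, -0.8, 0.1]
opening: 79.9
finger_force: 0.0
```

```bash
python3 - <<'E'
from h import *
s=bot.get_state();print(s["tcp_pos"],s["tcp_rot"])
p,d=bot.grab_frame("wrist");P=cloud("wrist",d);r=(p[...,0]>110)&(p[...,1]<70)&(p[...,2]<80)
m=(d>0)&(np.hypot(P[...,0]-442,P[...,1]+73)<40)
for a,b in((100,130),(138,150),(150,165),(172,186)):
    q=P[m&(r|(a==100))&(P[...,2]>a)&(P[...,2]<b)]
    if len(q):print(a,len(q),q.min(0).round(1),q.max(0).round(1),((q.min(0)+q.max(0))/2).round(1))
p,d=bot.grab_frame("top");P=cloud("top",d);Z=P[...,2]
m=(d>0)&(np.hypot(P[...,0]-590,P[...,1]+164)<35)
for a,b in((150,184),(190,210)):
    q=P[m&(Z>a)&(Z<b)];print("can",len(q),q.min(0).round(1),q.max(0).round(1),((q.min(0)+q.max(0))/2).round(1))
E
```

```text
[441.86261169 -73.20254525 221.65900906] [4.84487681e-04 9.99999326e-01 4.56287699e-04 9.51511440e-04]
100 862 [430.1 -95.  100. ] [465.2 -50.6 130. ] [447.7 -72.8 115. ]
138 345 [439.2 -88.1 138.4] [459.7 -58.  150. ] [449.4 -73.1 144.2]
150 332 [441.1 -87.2 150. ] [458.3 -59.1 165. ] [449.7 -73.2 157.5]
172 1405 [432.4 -85.3 172. ] [456.5 -61.1 182.7] [444.4 -73.2 177.4]
can 150 [ 578.4 -190.8  151.9] [ 618.1 -134.8  183.9] [ 598.2 -162.8  167.9]
can 86 [ 578.6 -179.   190.2] [ 606.8 -146.7  209.3] [ 592.7 -162.8  199.8]
```

Emit:
jog_arm([
  [[0,0,0],[0.15,0,2.2],8],
  [[0,0,0],[0,0,2.2],8],
  [[0,0,0],[0,0,2.2],8],
  [[0,0,0],[0,0,2.2],8],
  [[0,0,0],[0,0,1.8],8],
  [[0,0,0],[0,0,0],8],
  [[0,0,0],[0,0,0],2],
  [[0,0,0],[0,0,0],2],
  [[0,0,0],[0,0,0],2],
  [[0,0,0],[0,0,0],2],
  [[0,0,0],[0,0,0],2],
  [[0,0,0],[0,0,0],2],
])

```text
time: 9.23
tcp_pos: [445.2, -73.7, 115.8]
tcp_rot: [0.0, 1.0, -0.0, 0.001]
ft_force: [-0.7, 0.9, 9.5]
opening: 27.7
finger_force: 58.8
```

Emit:
jog_arm([
  [[0,0,0],[0,0,0],2],
  [[0,0,0],[0,0,0],2],
  [[0,0,0],[0,0,-1],2],
  [[0,0,0],[0,0,-1],2],
  [[0,0,0],[0,0,-1],2],
  [[0,0,0],[0,0,-1],2],
  [[0,0,0],[0,0,0],2],
  [[0,0,0],[0,0,0],2],
])

```text
time: 9.9
tcp_pos: [444.4, -73.8, 155.2]
tcp_rot: [0.0, 1.0, -0.0, 0.001]
ft_force: [0.3, -0.6, -5.9]
opening: 27.6
finger_force: 60.1
```

```bash
python3 - <<'E'
from h import *
print(bot.get_state()["tcp_pos"])
p,d=bot.grab_frame("side");cv2.imwrite("pics/s6.png",cv2.resize(p[110:260,280:480,::-1],(800,600)))
E
```

```text
[444.35864837 -73.84597627 155.18490548]
```

View pics/s6.png

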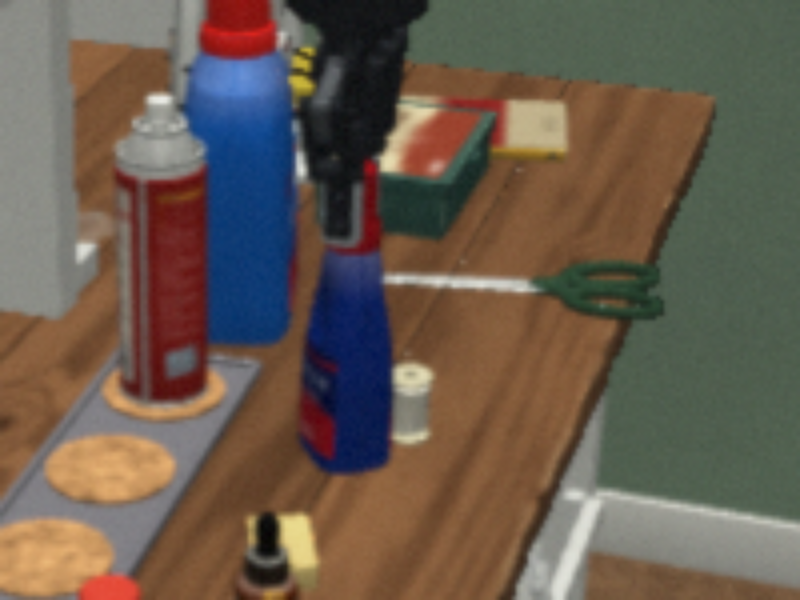

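The navy bottle is lifted upright, held by its cap at (350,210). The can stands well on its coaster at (165,390). Carry the navy bottle to the next coaster.

Emit:
jog_arm([
  [[0,0,0],[2.84,-0.32,0],2],
  [[0,0,0],[2.84,-0.32,0],2],
  [[0,0,0],[2.84,-0.32,0],2],
  [[0,0,0],[2.84,-0.32,0],2],
  [[0,0,0],[2.84,-0.32,0],2],
  [[0,0,0],[0,0,0],2],
  [[0,0,0],[0,0,1],2],
  [[0,0,0],[0,0,1],2],
  [[0,0,0],[0,0,0.4],2],
  [[0,0,0],[0,0,0],2],
  [[0,0,0],[0,0,0],2],
])

```text
time: 10.87
tcp_pos: [585.2, -57.9, 130.0]
tcp_rot: [0.0, 1.0, -0.0, -0.001]
ft_force: [0.9, -0.1, -5.5]
opening: 27.2
finger_force: 59.6
```

Emit:
jog_arm([
  [[0,0,0],[0.1,0,0.3],2],
  [[0,0,0],[0,0,0.2],2],
  [[0,0,0],[0,0,0],2],
  [[0,0,0],[0,0,0],6.5],
  [[0,0,0],[0,0,0],6.5],
  [[0,0,0],[0,0,0],6.5],
  [[0,0,0],[0,0,-1],6.5],
  [[0,0,0],[0,0,-2],6.5],
  [[0,0,0],[0,0,-2.5],6.5],
  [[0,0,0],[0,0,-2.5],6.5],
  [[0,0,0],[0,0,-1.5],6.5],
  [[0,0,0],[0,0,0],6.5],
])

```text
time: 11.87
tcp_pos: [588.7, -57.7, 224.9]
tcp_rot: [0.0, 1.0, -0.0, 0.003]
ft_force: [0.9, 0.3, -0.4]
opening: 65.1
finger_force: 0.0
```

Emit:
jog_arm([
  [[0,0,0],[-1.29,-3.09,0],6.5],
  [[0,0,0],[-1.29,-3.09,0],6.5],
  [[0,0,0],[-1.29,-3.09,0],6.5],
  [[0,0,0],[-1.29,-3.09,0],6.5],
  [[0,0,0],[-1.29,-3.09,0],6.5],
  [[0,0,0],[-1.29,-3.09,0],6.5],
  [[0,0,0],[-1.29,-3.09,0],6.5],
  [[0,0,0],[-1.29,-3.09,0],6.5],
  [[0,0,0],[-1.29,-3.09,0],6.5],
  [[0,0,0],[-1.29,-3.09,0],6.5],
  [[0,0,0],[-1.29,-3.09,0],6.5],
  [[0,0,0],[0,0,0],6.5],
])

```text
time: 12.87
tcp_pos: [441.9, 288.3, 221.1]
tcp_rot: [-0.001, 1.0, 0.003, -0.0]
ft_force: [-1.2, -0.3, -0.1]
opening: 65.1
finger_force: 0.0
```

Emit:
jog_arm([
  [[0,0,0],[0,0,0],6.5],
  [[0,0,0],[0,0,0],6.5],
])

```text
time: 13.03
tcp_pos: [445.2, 281.8, 220.5]
tcp_rot: [0.0, 1.0, -0.0, -0.0]
ft_force: [0.8, -1.0, 0.3]
opening: 65.2
finger_force: 0.0
```

```bash
cat > chk.py <<'E'
from h import *
p,d=bot.grab_frame("top");P=cloud("top",d);Z=P[...,2]
def c(nm,x,y,a,b,r=30,red=0):
    m=(d>0)&(np.hypot(P[...,0]-x,P[...,1]-y)<r)&(Z>a)&(Z<b)
    q=P[m]
    if len(q):print(nm,len(q),np.ptp(q,axis=0).round(),((q.min(0)+q.max(0))/2).round(1),"mean",q.mean(0).round(1))
c("nozzle",590,-164,192,210,18);c("can",590,-164,165,188,40);c("navycap",586,-58,173,190);c("whitecap0",445,282,157,172);c("whitecap1",583,48,165,182);c("drop0",432,101,90,110)
c("drop1",578,153,97,120);c("jugcap",588,-303,222,245,40)
E
python3 chk.py; python3 - <<'E'
from h import *
s=bot.get_state();print(s["tcp_pos"],s["tcp_rot"])
p,d=bot.grab_frame("wrist");P=cloud("wrist",d)
m=(d>0)&(np.hypot(P[...,0]-444,P[...,1]-282)<40)
for a,b in((60,110),(134,158),(158,172)):
    q=P[m&(P[...,2]>a)&(P[...,2]<b)]
    if len(q):print(a,len(q),q.min(0).round(1),q.max(0).round(1),((q.min(0)+q.max(0))/2).round(1))
E
```

```text
nozzle 85 [32. 30. 18.] [ 590.  -163.6  201.1] mean [ 589.4 -163.9  200.3]
can 328 [56. 56. 23.] [ 590.5 -163.4  176.6] mean [ 586.8 -160.8  177.4]
navycap 78 [23. 25. 17.] [584.1 -56.6 181.7] mean [582.7 -56.7 186.4]
drop0 24 [12. 10. 13.] [431.8 101.2  97.8] mean [432.2 101.1  97.5]
jugcap 305 [41. 41. 18.] [ 588.7 -305.   231.2] mean [ 588.1 -303.9  234.4]
[445.49606884 281.30536882 220.4461063 ] [ 2.46718471e-04  9.99999797e-01 -5.88254152e-04  5.43108621e-06]
60 704 [445.9 259.9  60.1] [465.5 301.8 110. ] [455.7 280.9  85. ]
134 845 [437.8 263.6 134. ] [463.9 299.3 157.9] [450.9 281.4 146. ]
158 1484 [432.7 268.2 158.1] [459.3 295.1 166.8] [446.  281.7 162.4]
```

Emit:
jog_arm([
  [[0,0,0],[0,0,2.2],6.5],
  [[0,0,0],[0,0,2.2],6.5],
  [[0,0,0],[0,0,2.2],6.5],
  [[0,0,0],[0,0,2.2],6.5],
  [[0,0,0],[0,0,2.1],6.5],
  [[0,0,0],[0,0,0],6.5],
  [[0,0,0],[0,0,0],2],
  [[0,0,0],[0,0,0],2],
  [[0,0,0],[0,0,0],2],
  [[0,0,0],[0,0,0],2],
  [[0,0,0],[0,0,0],2],
  [[0,0,0],[0,0,0],2],
])

```text
time: 14.13
tcp_pos: [446.3, 282.7, 113.3]
tcp_rot: [-0.001, 1.0, -0.0, 0.001]
ft_force: [-0.6, -1.5, 6.5]
opening: 29.9
finger_force: 58.7
```

Emit:
jog_arm([
  [[0,0,0],[0,0,-1],2],
  [[0,0,0],[0,0,-1],2],
  [[0,0,0],[0,0,-1],2],
  [[0,0,0],[0,0,-1],2],
  [[0,0,0],[0,0,0],2],
  [[0,0,0],[0,0,0],2],
])

```text
time: 14.63
tcp_pos: [445.6, 282.3, 152.3]
tcp_rot: [-0.0, 1.0, -0.0, 0.001]
ft_force: [-0.0, -0.5, -2.8]
opening: 29.9
finger_force: 59.8
```

```bash
python3 - <<'E'
from h import *
print(bot.get_state()["tcp_pos"])
p,d=bot.grab_frame("side");cv2.imwrite("pics/s7.png",cv2.resize(p[150:360,200:480,::-1],(800,600)))
E
```

```text
[445.60607296 282.33209145 152.3394273 ]
```

View pics/s7.png

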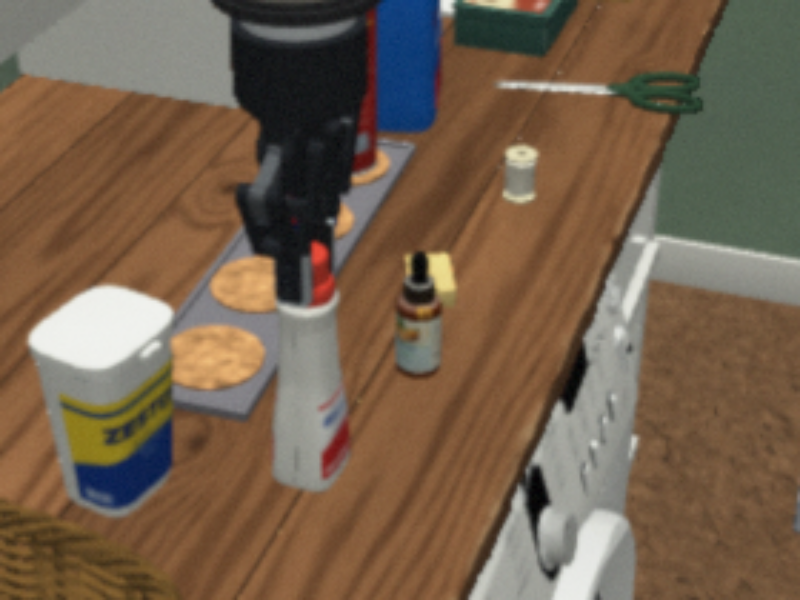

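The white bottle hangs upright, held by its cap at (310,280), with a clear path to the coaster.

Emit:
jog_arm([
  [[0,0,0],[1.72,2.93,0],2],
  [[0,0,0],[1.72,2.93,0],2],
  [[0,0,0],[1.72,2.93,0],2],
  [[0,0,0],[1.72,2.93,0],2],
  [[0,0,0],[1.72,2.93,0],2],
  [[0,0,0],[1.72,2.93,0],2],
  [[0,0,0],[1.72,2.93,0],2],
  [[0,0,0],[1.72,2.93,0],2],
  [[0,0,0],[0,0,0],2],
  [[0,0,0],[0,0,1.2],2],
  [[0,0,0],[0,0,1.2],2],
  [[0,0,0],[0,0,0],2],
])

```text
time: 15.68
tcp_pos: [580.5, 48.6, 124.1]
tcp_rot: [-0.0, 1.0, 0.001, -0.002]
ft_force: [-0.2, -0.0, -2.7]
opening: 29.9
finger_force: 60.1
```

Emit:
jog_arm([
  [[0,0,0],[0,0,0],2],
  [[0,0,0],[0,0,0],2],
])

```text
time: 15.85
tcp_pos: [582.3, 48.8, 127.2]
tcp_rot: [-0.0, 1.0, 0.001, -0.0]
ft_force: [0.8, 0.4, -3.0]
opening: 29.7
finger_force: 60.1
```

Emit:
jog_arm([
  [[0,0,0],[0,0,0.3],2],
  [[0,0,0],[0,0,0.2],2],
  [[0,0,0],[0,0,0],2],
  [[0,0,0],[0,0,0],6.5],
  [[0,0,0],[0,0,0],6.5],
  [[0,0,0],[0,0,0],6.5],
  [[0,0,0],[0,0,-1],6.5],
  [[0,0,0],[0,0,-2],6.5],
  [[0,0,0],[0,0,-2.5],6.5],
  [[0,0,0],[0,0,-2.5],6.5],
  [[0,0,0],[0,0,0],6.5],
  [[0,0,0],[0,0,0],6.5],
])

```text
time: 16.85
tcp_pos: [583.6, 47.9, 204.5]
tcp_rot: [-0.0, 1.0, -0.0, 0.002]
ft_force: [0.3, -0.1, -1.0]
opening: 65.1
finger_force: 0.0
```

Emit:
jog_arm([
  [[0,0,0],[-3.0,-1.06,0],6.5],
  [[0,0,0],[-3.0,-1.06,0],6.5],
  [[0,0,0],[-3.0,-1.06,0],6.5],
  [[0,0,0],[-3.0,-1.06,0],6.5],
  [[0,0,0],[-3.0,-1.06,0],6.5],
  [[0,0,0],[0,0,0],6.5],
  [[0,0,0],[0,0,0],6.5],
])

```text
time: 17.43
tcp_pos: [431.5, 101.0, 202.5]
tcp_rot: [0.0, 1.0, 0.001, 0.0]
ft_force: [-0.7, 0.4, 0.3]
opening: 64.6
finger_force: 0.0
```

```bash
python3 chk.py; python3 - <<'E'
from h import *
s=bot.get_state();print(s["tcp_pos"],s["tcp_rot"])
p,d=bot.grab_frame("wrist");P=cloud("wrist",d)
m=(d>0)&(np.hypot(P[...,0]-432,P[...,1]-101)<30)
for a,b in((20,60),(64,79),(85,110)):
    q=P[m&(P[...,2]>a)&(P[...,2]<b)]
    if len(q):print(a,len(q),q.min(0).round(1),q.max(0).round(1),((q.min(0)+q.max(0))/2).round(1))
E
```

```text
nozzle 78 [31. 30. 18.] [ 591.1 -163.7  201. ] mean [ 590.6 -164.6  200.5]
can 337 [56. 55. 23.] [ 590.4 -163.2  176.5] mean [ 586.6 -161.3  177.5]
navycap 66 [23. 23. 16.] [583.3 -57.4 181.9] mean [582.6 -56.4 186.2]
whitecap1 109 [27. 24. 14.] [582.3  46.6 171.9] mean [581.3  46.7 173.2]
jugcap 311 [41. 42. 18.] [ 588.7 -305.   231. ] mean [ 588.1 -303.8  234.3]
[432.59158711 100.68666877 202.52148368] [1.74636803e-04 9.99999956e-01 1.10977367e-04 2.14150865e-04]
20 392 [417.6  86.1  20.3] [450.4 118.4  60. ] [434.  102.3  40.2]
64 406 [422.9  90.6  64.1] [445.4 113.4  78.9] [434.2 102.   71.5]
85 276 [427.4  95.8  85.7] [439.9 108.5 103.2] [433.7 102.1  94.4]
```

Emit:
jog_arm([
  [[0,0,0],[0.1,-0.1,2.4],6.5],
  [[0,0,0],[0,0,2.4],6.5],
  [[0,0,0],[0,0,2.4],6.5],
  [[0,0,0],[0,0,2.4],6.5],
  [[0,0,0],[0,0,2.4],6.5],
  [[0,0,0],[0,0,2.4],6.5],
  [[0,0,0],[0,0,2.0],6.5],
  [[0,0,0],[0,0,1.5],6.5],
  [[0,0,0],[0,0,1.2],6.5],
  [[0,0,0],[0,0,0],6.5],
  [[0,0,0],[0,0,0],6.5],
])

```text
time: 18.45
tcp_pos: [433.7, 101.6, 10.8]
tcp_rot: [0.0, 1.0, -0.0, -0.001]
ft_force: [1.0, -0.3, 0.3]
opening: 65.0
finger_force: 0.0
```

```bash
python3 - <<'E'
from h import *
print(bot.get_state()["tcp_pos"])
p,d=bot.grab_frame("side");cv2.imwrite("pics/s8.png",cv2.resize(p[170:320,240:440,::-1],(800,600)))
E
```

```text
[433.66185745 101.63544994  10.78019316]
```

View pics/s8.png

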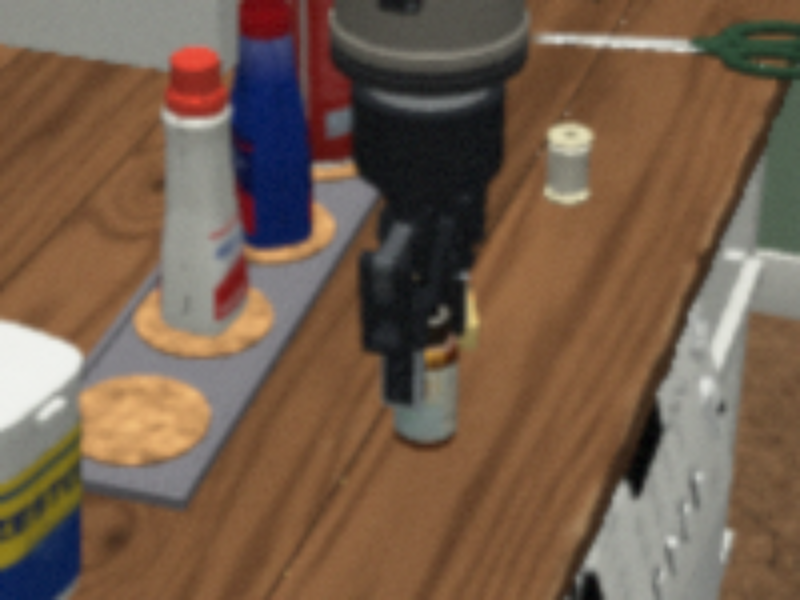

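The fingers straddle the dropper's body with the near tip at (400,400). The white and navy bottles are centred on their coasters. Close and lift.

Emit:
jog_arm([
  [[0,0,0],[0,0,0],2],
  [[0,0,0],[0,0,0],2],
  [[0,0,0],[0,0,0],2],
  [[0,0,0],[0,0,0],2],
  [[0,0,0],[0,0,0],2],
  [[0,0,0],[0,0,0],2],
  [[0,0,0],[0,0,-1],2],
  [[0,0,0],[0,0,-1],2],
  [[0,0,0],[0,0,-1],2],
  [[0,0,0],[0,0,-1],2],
  [[0,0,0],[0,0,0],2],
  [[0,0,0],[0,0,0],2],
])

```text
time: 19.5
tcp_pos: [434.4, 101.7, 52.3]
tcp_rot: [-0.0, 1.0, -0.0, 0.001]
ft_force: [0.6, -0.2, -0.6]
opening: 30.5
finger_force: 59.8
```

Emit:
jog_arm([
  [[0,0,0],[2,-1.7,0],2],
  [[0,0,0],[2,-1.7,0],2],
  [[0,0,0],[2.6,-0.9,0],2],
  [[0,0,0],[2.6,-0.84,0],2],
  [[0,0,0],[2.6,0,0],2],
  [[0,0,0],[2.6,0,0],2],
  [[0,0,0],[0,0,0],2],
  [[0,0,0],[0,0,1.2],2],
  [[0,0,0],[0,0,1.2],2],
  [[0,0,0],[0,0,0],2],
  [[0,0,0],[0,0,0],2],
])

```text
time: 20.42
tcp_pos: [576.1, 153.0, 26.1]
tcp_rot: [0.0, 1.0, 0.0, -0.001]
ft_force: [-0.4, 0.7, 0.1]
opening: 30.6
finger_force: 59.8
```

```bash
python3 - <<'E'
from h import *
print(bot.get_state()["tcp_pos"])
p,d=bot.grab_frame("side");cv2.imwrite("pics/s9.png",cv2.resize(p[170:320,200:400,::-1],(800,600)))
E
```

```text
[576.10425702 152.98283908  26.06917463]
```

View pics/s9.png

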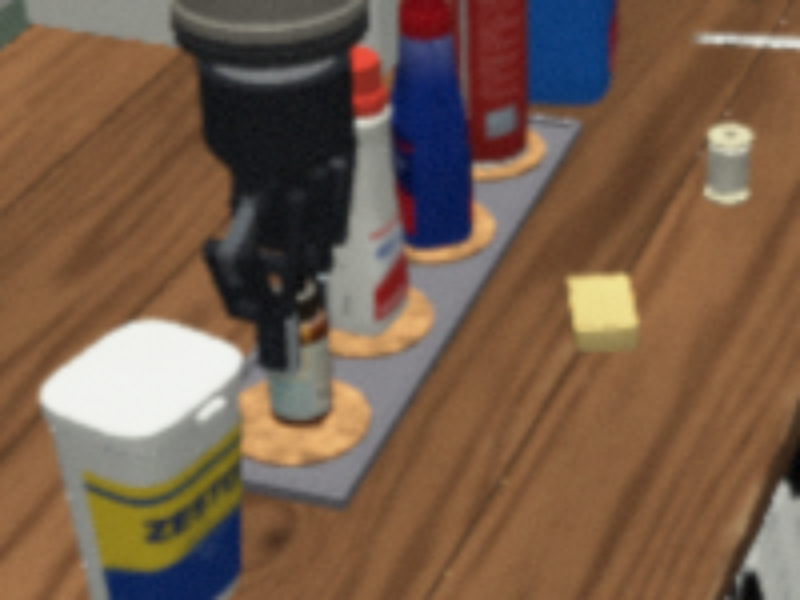

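The dropper hangs upright just above the last coaster at (300,415). Nudge, lower, release.

Emit:
jog_arm([
  [[0,0,0],[0.25,0,0.3],2],
  [[0,0,0],[0,0,0.2],2],
  [[0,0,0],[0,0,0],2],
  [[0,0,0],[0,0,0],5.5],
  [[0,0,0],[0,0,0],5.5],
  [[0,0,0],[0,0,0],5.5],
  [[0,0,0],[0,0,-1],5.5],
  [[0,0,0],[0,0,-2],5.5],
  [[0,0,0],[0,0,-2.5],5.5],
  [[0,0,0],[0,0,-2.5],5.5],
  [[0,0,0],[0,0,-2.5],5.5],
  [[0,0,0],[0,0,-2.5],5.5],
])

```text
time: 21.47
tcp_pos: [580.0, 153.2, 154.5]
tcp_rot: [-0.0, 1.0, -0.0, 0.0]
ft_force: [0.7, 0.7, 0.3]
opening: 55.1
finger_force: 0.0
```

Emit:
jog_arm([
  [[0,0,0],[0,0,-2.5],5.5],
  [[0,0,0],[-3,0,-1.5],5.5],
  [[0,0,0],[-3,0,0],5.5],
  [[0,0,0],[-3,0,0],5.5],
  [[0,0,0],[-3,0,0],5.5],
  [[0,0,0],[-2,0,0],5.5],
  [[0,0,0],[0,0,0],5.5],
  [[0,0,0],[0,0,0],5.5],
  [[0,0,0],[0,0,0],5.5],
])

```text
time: 22.22
tcp_pos: [440.9, 153.3, 193.2]
tcp_rot: [-0.0, 1.0, -0.0, 0.001]
ft_force: [0.2, -0.3, -0.3]
opening: 55.0
finger_force: 0.0
```

```bash
python3 chk.py; python3 - <<'E'
from h import *
p,d=bot.grab_frame("side");cv2.imwrite("pics/s10.png",cv2.resize(p[100:325,180:480,::-1],(800,600)))
E
```

```text
nozzle 83 [33. 31. 17.] [ 590.2 -163.5  200.6] mean [ 590.3 -163.9  200.1]
can 319 [56. 55. 22.] [ 589.8 -163.4  176.6] mean [ 587.1 -161.3  177.5]
navycap 65 [23. 23. 17.] [583.6 -57.4 181.6] mean [582.5 -55.9 186.7]
whitecap1 107 [27. 23. 13.] [582.2  46.6 173.5] mean [581.4  46.5 173.2]
drop1 24 [12. 10. 12.] [577.7 152.  106.5] mean [577.3 152.  107.1]
jugcap 308 [42. 42. 19.] [ 588.9 -305.   232. ] mean [ 588.1 -304.   234.6]
```

View pics/s10.png

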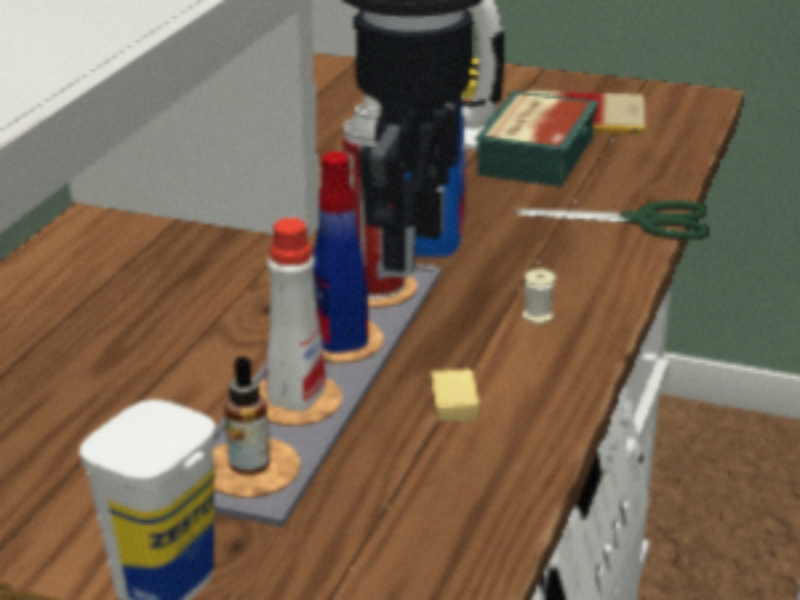

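All four stand upright on their coasters, stepping down from the can beside the jug to the dropper at (245,455). Each is within about 3 mm of its coaster's centre.

```bash
python3 -c "
from plant import bot
print(bot.job_done())"
```

```text
the job is handed in; nothing more can be done
None
```

Job handed in: the spray can, dark blue bottle, white bottle and dropper bottle stand upright in that order from the jug, each measured within about 3 mm of its coaster's centre, and the jug has not moved.

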